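# Slide the tall drawer case home on the watchmaker's bench

### The arm

A 7-joint arm with a two-finger parallel gripper is mounted at the origin on the work surface. World frame = base frame: x ahead of the robot, y to its left, z up, the work surface at z = 0. Lengths are in m, angles in rad, forces in N, time in s.
With the tool pointing down it reaches from about 0.4 to 0.85 m from the base axis. Payload 4.4 kg.
Tool frame: the origin (TCP) lies midway between the tips of the shut fingers; the grasp point (between the pads) lies 19 mm behind it; z points along the fingers, y is the line along which they close (so a half turn about z gives the same grasp; the last joint's range is limited). The gripper opens to 94 mm and grips with 3 to 60 N. Pads are 16 mm wide; open, the fingers measure 119 mm over their backs; the gripper's body (75 mm by 177 mm) begins 78 mm behind the grasp point.
Start: joints at [1.222, 0.628, 0.038, 1.517, -0.027, 0.996, -0.02], TCP at [0.181, -0.624, 0.205] pointing down, gripper open.
Joint ranges: [-3.06, 3.06], [-0.37, 2.12], [-1.25, 1.32], [0.18, 2.47], [-1.1, 4.24], [0.23, 1.98], [-2.94, 2.94]. Speed limits (rad/s): [2.57, 2.57, 3.14, 3.14, 3.14, 3.14, 3.14].

### API

Orientations are given as a unit quaternion [x, y, z, w].
In Python, from cell import ctrl gives the robot as it stands. The module is installed in compiled form; this text tells all that it offers. Calls block until the motion is done:
- ctrl.move_ptp(position, orientation): joint-space move of the TCP to a pose.
- ctrl.movel(position, vel=0.15, orientation=None): straight line of the TCP; orientation=None keeps the orientation; vel is the mean speed in m/s.
- ctrl.move_j(angles): joint-space move.
- ctrl.set_gripper(opening, strength=None): finger opening in m; strength is the grip in N (None keeps the last); returns when the fingers have stopped.
- ctrl.pause(seconds).
- ctrl.solve_ik(position, orientation): joint angles nearest the present ones, or None.
- ctrl.sense(): the state.
- ctrl.grab_frame(name): name is "scene" or "top" or "wrist"; returns a dict with "pixels" (480x640x3 uint8, red, green, blue), "range_z" (480x640 float32, m along the optical axis (not along the pixel's ray), 0 where there is no reading), "K" (3x3 intrinsics, pixels), "R" (3x3) and "t" (3): a world point X has camera coordinates R X + t; the wrist camera has in their place "mount" (4x4, takes a point from camera to tool coordinates, whose origin is the TCP and whose axes are the flange's). Camera axes: x right, y down, z forward; pixel columns grow to the right and rows downward; lengths in m; the calibration is good to about 2 mm. A picture is of the moment at which its call begins: read the wrist's pose just before it.
A pose or a line that the arm cannot do raises ctrl.Unreachable and nothing moves.
- ctrl.finish_job(): hands the job in; it is judged then, once.
The state is a dict: "clock": time; "qpos": joint angles; "qd": joint speeds; "joint_efforts": joint torques, N m; "tool_pos": TCP position; "orientation": TCP orientation; "ft_force": force on the tool from outside, world axes, zero at the start; "wrist_torque": the same for the moment, N m; "grip_width": finger opening in m; "finger_force": force on a finger pad.
Only numpy, scipy, OpenCV 4.12 (cv2) and the standard library are available. Lean on these libraries where they do the work, as an engineer would, in place of code of your own. Each camera call takes 0.05 s, during which the arm holds its last target. There are 200 camera calls.

### The job

Put the tall drawer case away: push it across the bench, touching it only on its black base, until it stands wholly on the blue pad with its side flat against the aluminium stop bar. It must slide without rocking or being lifted, and the black eyeglass standing on top must ride along and stay standing there untouched. Leave the other things on the bench where they are.

Things in the scene. Friction and masses are not known exactly. Their poses are not given: they have to be found in the camera images.
- case: Tall drawer case, loose, 0.7-0.93 kg. Black base 90 (x) x 120 (y) x 45 mm high; wooden section on it, to 150 mm. Origin: centre of underside, z up. Plain -x side faces the robot; the +x side has the drawer fronts with brass knobs and goes against the stop. Friction on bench about 0.6 (4-7 N to slide): pushed above about 50 mm it tips. It starts 115 to 145 mm short of home.
- case_top: Wooden drawer section, fixed on the black base; origin and axes of case. It spans x -22 to +44 mm, y +-59 mm, z 45 to 150 mm, leaving a 23 mm ledge of base on the robot's side. The robot must not touch it: with the fingertips low on the base, the body of an upright gripper could strike it, so lean the gripper back towards the robot by about 15 degrees.
- dock: Parking place, fixed: aluminium stop bar 18 (x) x 190 (y) x 22 mm high and, on its robot side, a blue pad 104 (x) x 150 (y) mm (pad and green mat are paint-thin, no step). Origin: bench level, middle of the bar's near face; x points from the pad into the bar, z up. Home for the case: x = -0.045, y = 0 in this frame, axes parallel; 15 mm of pad then shows at either end.
- loupe: Black eyeglass (loupe), loose, 36 mm high, foot 34 mm in diameter, standing upright on top of the case, near the middle of the wooden section. Origin: centre of its underside.
- carousel: Round screwdriver stand, 100 mm in diameter, 112 mm high with the screwdrivers, beside the dock on its +y side; origin: centre of underside. Leave alone.
- dome: Glass dome with knob on a pale blue round base, 110 mm in diameter, 88 mm high, beside the dock on its -y side; origin: centre of underside. Leave alone.
- jar: Lidded glass jar, 52 mm in diameter, 60 mm high, behind the stop bar; origin: centre of underside. Leave alone.
- holder: Brass movement holder 45 x 30 mm with a steel watch movement, 18 mm high, on the robot's left of the green mat; origin: centre of underside. Leave alone.
- tweezers: Dark steel tweezers 120 mm long, 5 mm thick, lying on the right of the green mat; origin: on the underside, near the middle. Leave alone.
- block: Wooden staking block 50 x 50 x 40 mm with a steel disc on it, behind the stop bar; origin: centre of underside. Leave alone.

How it is judged:
At the end, for the whole second after the job is handed in: The case stands upright and at rest with its side against the stop bar (gap at most 6 mm at the middle, turned at most 0.06 rad), within 18 mm of the pad's middle along the bar, and the eyeglass stands upright on top of it (x of case in the frame of dock between -0.051 and -0.038 m and y of case in the frame of dock between -0.018 and 0.018 m and angle between the x axis of case and the x axis of dock, either way round below 0.06 rad and angle between case's own z axis and vertical below 0.03 rad and linear speed of case below 0.01 m/s and z of loupe in the frame of case between 0.145 and 0.156 m and angle between loupe's own z axis and vertical below 0.1 rad); the robot touches nothing.
It fails at once if the case rocks or tips (more than 0.12 rad) or is lifted (more than 10 mm) (angle between case's own z axis and vertical above 0.12 rad or height (world z) of case above 0.01 m).
It fails at once if the robot touches the wooden drawer section (contact force between the arm and case_top above 1 N).
It fails at once if the robot touches the eyeglass (contact force between the arm and loupe above 0.3 N).
It fails at once if the eyeglass falls over or leaves the top of the case (angle between loupe's own z axis and vertical above 0.4 rad or z of loupe in the frame of case below 0.14 m or z of loupe in the frame of case above 0.17 m).
It fails at once if the carousel, dome, jar, holder, tweezers or block is moved more than 15 mm (distance of any of carousel, dome, jar, holder, tweezers, block from where it was at the start of the episode above 0.015 m).
It also fails if it takes over 43 s, if anything falls off the work surface, if the arm or the gripper's body presses on something with over 40 N, if the wrist force passes 120 N, or if a joint passes its speed limit or range.

## Working session

There is one attempt and no reset: what is moved stays moved. The work goes in short steps, each a Python script; the robot and the scene stay as the last script left them, time stands still between calls to the robot, and variables do not carry over. Pictures are saved under pics/ and viewed, at most 10 in all, crops included, and the job is handed in when it is done.

```bash
mkdir -p pics; python3 - <<'E'
from cell import ctrl
import cv2,pickle
d={}
for n in("scene","top"):
    f=ctrl.grab_frame(n);d[n]=f
    cv2.imwrite(f"pics/{n}0.png",f["pixels"][:,:,::-1]); print(n,f["K"].tolist(),f["R"].tolist(),f["t"].tolist())
pickle.dump(d,open("d0.pkl","wb"))
s=ctrl.sense();print(s["clock"],s["orientation"],s["tool_pos"],s["grip_width"],s["ft_force"])
E
```

```text
scene [[499.29707412232386, 0.0, 316.98870055320873], [0.0, 499.29707412232386, 238.56122264670282], [0.0, 0.0, 1.0]] [[-0.09787611927329087, 0.9951868953371247, -0.004827900708973214], [0.7641914238493119, 0.07204841100483857, -0.6409528018402287], [-0.6375199863464376, -0.06642341319845754, -0.7675651094128139]] [0.06649691661261246, -0.37711765656534435, 1.701524002788594]
top [[469.3378446128783, 0.0, 324.55595453818756], [0.0, 469.3378446128783, 237.70978168193017], [0.0, 0.0, 1.0]] [[0.004625125191236514, -0.9999842247476686, -0.0031872359136622844], [-0.9956929885197179, -0.004310097919295694, -0.09261153096995428], [0.09259633270080467, 0.003601848376879889, -0.9956972159540428]] [-0.012048436963755686, 0.6382887831078146, 0.9800268956895395]
0.1 [ 9.90018250e-01  1.40936834e-01 -1.21917531e-04 -8.12026309e-04] [ 0.18126334 -0.62362155  0.20469388] 0.0939654436750188 [ 0.34915079 -0.77798553  0.19816767]
```

View pics/scene0.png

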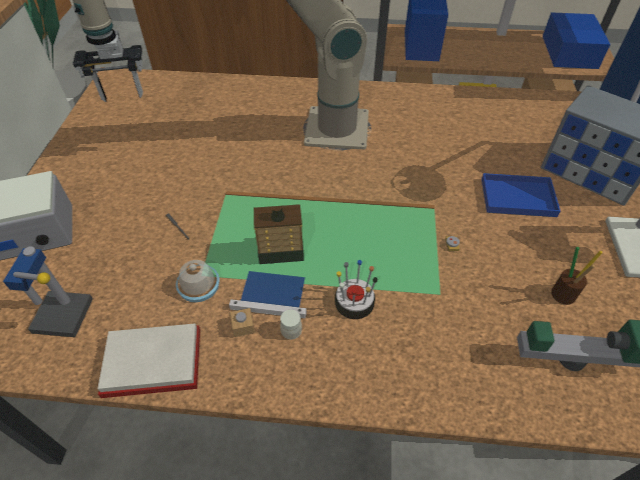

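View pics/top0.png

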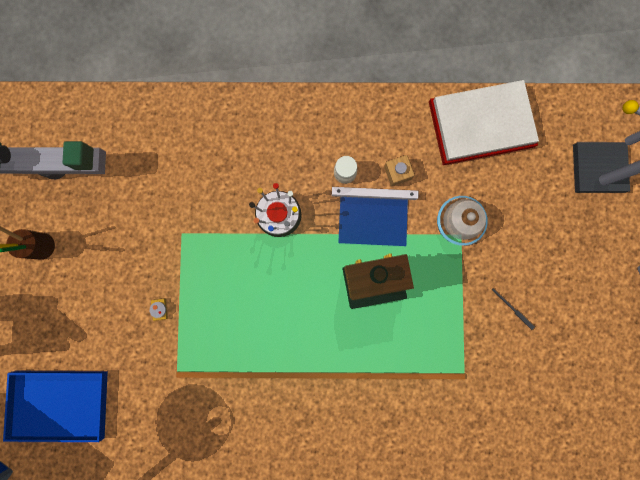

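The scene view shows the case at about (278,235), the pad and bar at (273,292) and the dome to the left at (197,280). In the top view the wood top is around (378,278), the black ledge below it at (377,300), the bar from (332,190) to (418,195) and the pad at (339–408, 197–245). The case is turned relative to the dock.

```bash
cat > h.py <<'E'
import numpy as np,cv2
def cloud(f):
    v,u=np.mgrid[:480,:640];z=f["range_z"];K=f["K"]
    P=np.stack([(u-K[0,2])/K[0,0]*z,(v-K[1,2])/K[1,1]*z,z],-1)
    W=(P-f["t"])@np.asarray(f["R"]); W[z==0]=np.nan
    return W
def ray(f,uv,h):
    R=np.asarray(f["R"]);c=-R.T@f["t"]
    uv=np.atleast_2d(uv).astype(float);d=np.c_[uv,np.ones(len(uv))]@np.linalg.inv(f["K"]).T@R
    return c+d*((h-c[2])/d[:,2])[:,None]
def biggest(m):
    n,l,s,_=cv2.connectedComponentsWithStats(m.astype(np.uint8));return l==1+np.argmax(s[1:,4])
def rect(f,m,h):
    c=max(cv2.findContours(m.astype(np.uint8),cv2.RETR_EXTERNAL,cv2.CHAIN_APPROX_NONE)[0],key=cv2.contourArea)[:,0]
    X=ray(f,c,h)[:,:2]; r=cv2.minAreaRect((X*1000).astype(np.float32))
    return np.round(r[0],1),np.round(r[1],1),round(r[2],2)
def masks(f):
    W=cloud(f);p=cv2.cvtColor(f["pixels"],cv2.COLOR_RGB2HSV).astype(int);H,S,V=p[...,0],p[...,1],p[...,2]
    x,y,z=W[...,0],W[...,1],W[...,2]
    near=(x>.3)&(x<.85)&(abs(y+.1)<.25)
    return W,H,S,V,near
E
python3 - <<'E'
from h import *
import pickle
d=pickle.load(open("d0.pkl","rb"))
for n,f in d.items():
    W,H,S,V,near=masks(f);z=W[...,2]
    print(n)
    pad=biggest(near&(H>100)&(H<130)&(S>120)&(z<.02)); print(" pad",rect(f,pad,0),"z",np.nanmedian(z[pad]))
    gry=near&(S<50)&(V>150)&(z>.012)&(z<.03)
    bar=biggest(gry); print(" bar",rect(f,bar,.022),"z",np.nanmedian(z[bar]))
    top=biggest(near&(z>.142)&(z<.195));wood=top&(z<.156)&(z>.142); print(" top",rect(f,top&(z<.156),.15),"z",np.nanmedian(z[wood]))
    lp=biggest(near&(z>.165)&(z<.2));print(" loupe",rect(f,lp,.186),"z",np.nanmedian(z[lp]),np.nanmean(W[lp],0))
    led=biggest(near&(z>.038)&(z<.05)&(V<70));print(" ledge",rect(f,led,.045),"z",np.nanmedian(z[led]),led.sum())
    print(" bench z near",np.nanmedian(z[near&(H>60)&(H<85)&(S>80)]))
E
```

```text
scene
 pad (array([ 671.2, -114.5]), array([147. ,  90.1]), 87.7) z 0.0015059725250797442
 bar (array([ 742.2, -116.9]), array([189.1,  21.5]), 87.41) z 0.021925600059003042
 top (array([ 558.5, -111.7]), array([ 76.1, 117.6]), 11.01) z 0.14981756259498183
 loupe (array([ 578.2, -106.5]), array([22.6, 21.7]), 8.92) z 0.17371948615661162 [ 0.56810324 -0.10808607  0.17427281]
 ledge (array([ 589.2, -105.1]), array([ 10.4, 114.6]), 10.26) z 0.04273362630353132 106
 bench z near 0.0007439670242106724
top
 pad (array([ 679. , -116.2]), array([149.1, 103.1]), 87.6) z 0.00206586590598457
 bar (array([ 739.4, -117.8]), array([186.5,  16.9]), 87.53) z 0.022309145069967146
 top (array([ 554.7, -112.4]), array([ 66. , 118.4]), 10.96) z 0.15046966975063653
 loupe (array([561.6, -99. ]), array([ 4.1, 16.6]), 77.17) z 0.17408121190189674 [ 0.56140345 -0.09993492  0.17351797]
 ledge (array([ 541.8, -114.8]), array([ 85.6, 119.9]), 10.48) z 0.045243690723759965 525
 bench z near 0.0012345983090652217
```

```bash
cat >> h.py <<'E'
from scipy.spatial.transform import Rotation as Rot
DO=np.array([.731,-.118]);DY=np.radians(-2.5)
def tool(cx,cy,yaw,back,z,flip,lean=15,):
    """TCP pose for a case pose (world), leading fingertip edge 'back' m short of its -x face"""
    e=np.array([np.cos(yaw),np.sin(yaw)])
    p=np.array([cx,cy])-e*(.045+.008+back)
    s=np.radians(lean)
    zt=np.r_[e*np.sin(s),-np.cos(s)]; yt=np.r_[-e[1],e[0],0]*(-1 if flip else 1)
    R=np.c_[np.cross(yt,zt),yt,zt]
    return [*map(float,p),z],[*map(float,Rot.from_matrix(R).as_quat())]
C0=(.544,-.1144,np.radians(11)); E=np.array([np.cos(DY),np.sin(DY)])
H0=(*(DO-.045*E),DY)
E
python3 - <<'E'
from h import *
from cell import ctrl
for fl in(0,1):
    for a in((*C0,.07,.2),(*C0,.06,.018),(*C0,.0,.018),(*H0,0,.018),(*H0,-.004,.018),(*H0,.08,.018)):
        p,q=tool(*a,fl);s=ctrl.solve_ik(p,q);print(fl,np.round(p,3),None if s is None else np.round(s,2))
E
```

```text
0 [ 0.423 -0.138  0.2  ] [ 1.05  0.36 -0.88  2.26  0.4   0.44  1.65]
0 [ 0.433 -0.136  0.018] [ 0.95  0.88 -0.92  2.4   1.85  0.55  0.28]
0 [ 0.492 -0.125  0.018] [ 0.94  0.98 -1.06  2.27  1.66  0.69  0.45]
0 [ 0.633 -0.114  0.018] [ 0.47  0.84 -0.5   1.94  1.15  0.36  0.62]
0 [ 0.637 -0.114  0.018] [ 0.48  0.84 -0.51  1.93  1.15  0.38  0.62]
0 [ 0.553 -0.11   0.018] [ 0.51  0.78 -0.51  2.15  1.58  0.32  0.17]
1 [ 0.423 -0.138  0.2  ] [ 0.51  0.26 -0.18  2.27 -0.23  0.4  -0.83]
1 [ 0.433 -0.136  0.018] [ 1.02  0.96 -1.06  2.4   1.78  0.68 -2.8 ]
1 [ 0.492 -0.125  0.018] [ 0.94  0.98 -1.06  2.27  1.66  0.69 -2.69]
1 [ 0.633 -0.114  0.018] [ 0.37  0.81 -0.33  1.94  0.94  0.26 -2.35]
1 [ 0.637 -0.114  0.018] [ 0.36  0.81 -0.33  1.93  0.92  0.26 -2.33]
1 [ 0.553 -0.11   0.018] [ 0.82  1.   -1.06  2.14  1.6   0.79 -2.9 ]
```

```bash
python3 - <<'E'
from h import *
from cell import ctrl
p,q=tool(*C0,.05,.2,0); ctrl.move_ptp(p,q)
ctrl.set_gripper(.07)
try:
    p,q=tool(*C0,.03,.018,0); ctrl.movel(p,.12,q)
except ctrl.Unreachable as e: print("unr",e)
s=ctrl.sense();print(s["clock"],s["tool_pos"],s["qpos"].round(2) if hasattr(s["qpos"],'round') else s["qpos"],s["ft_force"],s["grip_width"])
f=ctrl.grab_frame("scene");cv2.imwrite("pics/s1.png",cv2.resize(f["pixels"][150:350,150:420,::-1],None,fx=2.5,fy=2.5))
E
```

```text
unr the arm cannot follow that straight line within its joint ranges
2.6667 [ 0.4428898  -0.13407675  0.19998315] [ 0.99  0.38 -0.85  2.22  0.42  0.45  1.61] [-0.15974112 -0.20622883 -0.21368715] 0.06976452267878618
```

View pics/s1.png

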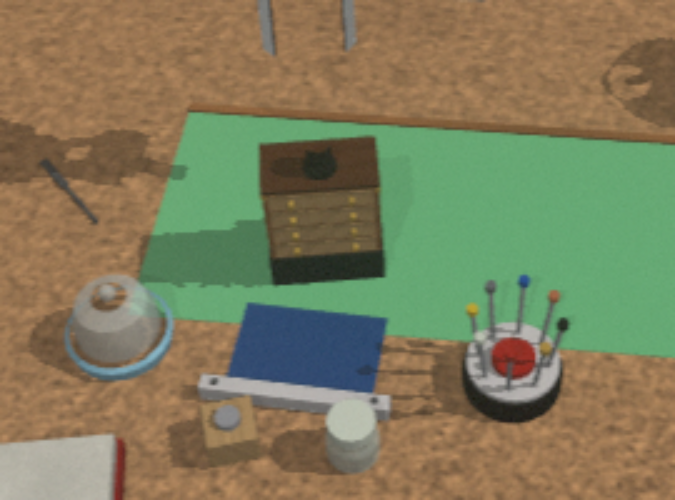

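The fingers hang at about (268,30) and (348,30), behind the untouched case at (320,210). The straight descent hits a joint limit, so I'll step down in small joint moves, checking each jump.

```bash
python3 - <<'E'
from h import *
from cell import ctrl
for z in(.17,.14,.11,.08,.06,.04,.025,.018):
    p,q=tool(*C0,.045,z,0); a=ctrl.solve_ik(p,q)
    if a is None: print("none",z);break
    s=ctrl.sense();j=np.abs(np.array(a)-s["qpos"]).max();print(z,np.round(a,2),round(j,2))
    if j>.45: break
    ctrl.move_j(a)
s=ctrl.sense();print(s["clock"],s["tool_pos"],s["ft_force"])
E
```

```text
0.17 [ 0.89  0.42 -0.74  2.25  0.51  0.37  1.53] 0.11
0.14 [ 0.79  0.46 -0.63  2.29  0.61  0.27  1.44] 0.12
0.11 [ 0.83  0.56 -0.7   2.32  1.06  0.27  1.  ] 0.46
3.2167 [ 0.44708323 -0.1326666   0.14013273] [0.24292819 0.56681464 0.16794052]
```

```bash
python3 - <<'E'
from h import *
from cell import ctrl
for z in(.11,.08,.06,.04,.025,.018):
    p,q=tool(*C0,.045,z,0); a=ctrl.solve_ik(p,q)
    if a is None: print("none",z);break
    s=ctrl.sense();j=np.abs(np.array(a)-s["qpos"]).max();print(z,np.round(a,2),round(j,2))
    if j>.7: break
    ctrl.move_j(a)
s=ctrl.sense();print(s["clock"],s["tool_pos"],s["ft_force"])
for back in (.03,.0):
    p,q=tool(*C0,back,.018,0);print(np.round(ctrl.solve_ik(p,q),2))
E
```

```text
0.11 [ 0.83  0.56 -0.7   2.32  1.06  0.27  1.  ] 0.46
0.08 [ 0.82  0.63 -0.7   2.34  1.42  0.28  0.65] 0.36
0.06 [ 0.79  0.68 -0.67  2.35  1.64  0.28  0.44] 0.23
0.04 [ 0.8   0.74 -0.7   2.36  1.8   0.33  0.29] 0.17
0.025 [ 0.82  0.79 -0.73  2.37  1.88  0.39  0.22] 0.09
0.018 [ 0.83  0.82 -0.74  2.37  1.91  0.41  0.2 ] 0.04
5.2667 [ 0.44776861 -0.13305846  0.01846431] [-0.28832199  0.04026052  0.31308658]
[ 0.79  0.81 -0.72  2.34  1.87  0.39  0.23]
[ 0.72  0.8  -0.66  2.27  1.76  0.34  0.31]
```

```bash
cat >> h.py <<'E'
def look(f):
    W,H,S,V,near=masks(f);z=W[...,2]
    top=biggest(near&(z>.142)&(z<.156));c,s,a=rect(f,top,.15)
    # bring the yaw to [-45,45] deg
    a=np.radians((a+45)%90-45); e=np.array([np.cos(a),np.sin(a)])
    c=np.array(c)/1000-.011*e; d=c-DO; y=np.array([-E[1],E[0]])
    return dict(case=c.round(4),yaw=round(float(np.degrees(a)),2),size=s,dock=np.round([d@E,d@y],4))
def lerp(k): return tuple(np.array(C0)*(1-k)+np.array(H0)*k)
E
python3 - <<'E'
from h import *
from cell import ctrl
def go(pose,back,v):
    p,q=tool(*pose,back,.018,0); ctrl.movel(p,v,q); s=ctrl.sense()
    print(round(s["clock"],2),np.round(s["tool_pos"],4),np.round(s["ft_force"],1),np.round(s["qpos"],2))
go(C0,.006,.06)
go(C0,-.002,.02)
for k in(.12,.25,.38): go(lerp(k),0,.03)
f=ctrl.grab_frame("top");print(look(f))
g=ctrl.grab_frame("scene");print(look(g))
cv2.imwrite("pics/s2.png",cv2.resize(np.hstack([f["pixels"][150:350,280:480],g["pixels"][170:370,180:380]])[:,:,::-1],None,fx=2,fy=2))
E
```

```text
6.07 [ 0.4857 -0.1256  0.0179] [-0.4 -0.  -0.2] [ 0.74  0.8  -0.68  2.29  1.78  0.36  0.3 ]
6.62 [ 0.4918 -0.1246  0.0175] [-5.8 -0.3  2.8] [ 0.72  0.8  -0.66  2.27  1.75  0.35  0.33]
7.26 [ 0.5079 -0.123   0.0176] [-2.5  0.7 -2.5] [ 0.69  0.8  -0.65  2.24  1.69  0.34  0.34]
8.02 [ 0.5279 -0.1218  0.0184] [-0.6  0.8 -0.5] [ 0.66  0.81 -0.63  2.19  1.62  0.34  0.38]
8.78 [ 0.5447 -0.1203  0.0179] [-4.6  0.4 -0.1] [ 0.64  0.81 -0.63  2.15  1.54  0.35  0.41]
{'case': array([ 0.5984, -0.1141]), 'yaw': 5.98, 'size': array([ 65.9, 118.4]), 'dock': array([-0.1327, -0.0019])}
{'case': array([ 0.6022, -0.1136]), 'yaw': 5.39, 'size': array([ 72.8, 118.2]), 'dock': array([-0.1288, -0.0013])}
```

View pics/s2.png

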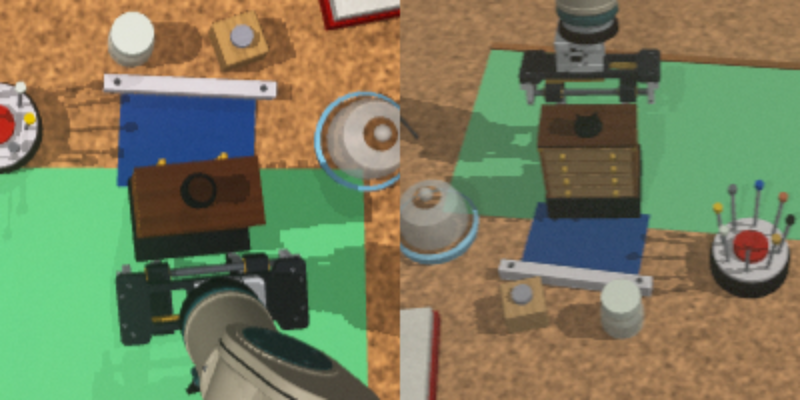

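The gripper (left view, about (210,290)) sits behind the base, the loupe stands at (198,190), and there is clear space to the wood. The case pose matches the plan (0.598 m, yaw 6°).

```bash
python3 - <<'E'
from h import *
from cell import ctrl
def go(pose,back,v):
    p,q=tool(*pose,back,.018,0); ctrl.movel(p,v,q); s=ctrl.sense()
    print(round(s["clock"],2),np.round(s["tool_pos"],4),np.round(s["ft_force"],1),np.round(s["qpos"],2)); return s
for k in(.55,.7,.85,.96): go(lerp(k),0,.03)
print(look(ctrl.grab_frame("top")))
F=0
for b in np.arange(.004,-.006,-.001):
    s=go(H0,b,.02); 
    if -s["ft_force"][0]>14: break
print(look(ctrl.grab_frame("top")),look(ctrl.grab_frame("scene")))
E
```

```text
9.82 [ 0.5696 -0.1187  0.0181] [-2.5 -0.2 -1.7] [ 0.61  0.83 -0.63  2.1   1.45  0.38  0.46]
10.68 [ 0.5907 -0.1169  0.0181] [-3.2  0.5 -1.9] [ 0.6   0.84 -0.64  2.05  1.38  0.41  0.49]
11.54 [ 0.6119 -0.1154  0.0181] [-1.9 -0.1 -0.8] [ 0.58  0.86 -0.65  1.99  1.32  0.44  0.51]
12.22 [ 0.6277 -0.1141  0.0181] [-1.4 -0.4 -1.2] [ 0.57  0.87 -0.66  1.95  1.29  0.47  0.52]
{'case': array([ 0.6818, -0.1153]), 'yaw': -1.78, 'size': array([118.1,  66.8]), 'dock': array([-0.0493,  0.0006])}
12.52 [ 0.629  -0.1135  0.018 ] [-2.9 -0.3 -0.6] [ 0.56  0.87 -0.65  1.95  1.29  0.47  0.51]
12.77 [ 0.6298 -0.1136  0.0179] [-5.5  0.3  0.5] [ 0.56  0.87 -0.66  1.95  1.28  0.47  0.52]
13.02 [ 0.631  -0.1137  0.018 ] [-4.6  0.3  1.2] [ 0.56  0.88 -0.66  1.94  1.28  0.48  0.52]
13.27 [ 0.6319 -0.1137  0.0179] [-4.2 -0.3  0.7] [ 0.56  0.88 -0.66  1.94  1.28  0.48  0.52]
13.52 [ 0.632  -0.1137  0.0178] [-7.3  1.1  4.3] [ 0.56  0.88 -0.66  1.94  1.27  0.48  0.53]
13.77 [ 0.6322 -0.1137  0.0177] [-9.5  1.1  5.6] [ 0.56  0.88 -0.66  1.94  1.27  0.48  0.53]
14.02 [ 0.6323 -0.1138  0.0176] [-13.2   0.5   8.3] [ 0.56  0.88 -0.66  1.94  1.27  0.48  0.53]
14.27 [ 0.6323 -0.1138  0.0175] [-15.1  -0.1  10.9] [ 0.56  0.88 -0.66  1.93  1.27  0.49  0.54]
{'case': array([ 0.6858, -0.1156]), 'yaw': -2.51, 'size': array([118.3,  66.5]), 'dock': array([-0.0453,  0.0004])} {'case': array([ 0.6885, -0.115 ]), 'yaw': -2.62, 'size': array([119.2,  72.8]), 'dock': array([-0.0426,  0.0011])}
```

Flush against the stop bar: the push force rises while the tool stands still. Next I back off and check.

```bash
python3 - <<'E'
from h import *
from cell import ctrl
p,q=tool(*H0,.02,.02,0); ctrl.movel(p,.04,q)
p,q=tool(*H0,.06,.025,0)
try: ctrl.movel(p,.08,q)
except ctrl.Unreachable as e: print(e)
ctrl.pause(.5)
s=ctrl.sense();print(s["clock"],s["tool_pos"],s["ft_force"])
f=ctrl.grab_frame("top");g=ctrl.grab_frame("scene");print(look(f),look(g))
cv2.imwrite("pics/s3.png",cv2.resize(np.hstack([f["pixels"][150:350,280:480],g["pixels"][170:370,180:380]])[:,:,::-1],None,fx=2,fy=2))
E
```

```text
16.2417 [ 0.57319592 -0.1110818   0.02494771] [-0.12867555 -0.35759219  0.06241602]
{'case': array([ 0.6858, -0.1155]), 'yaw': -2.51, 'size': array([118.4,  66.5]), 'dock': array([-0.0453,  0.0005])} {'case': array([ 0.6886, -0.115 ]), 'yaw': -2.62, 'size': array([119.6,  73.1]), 'dock': array([-0.0425,  0.0012])}
```

View pics/s3.png

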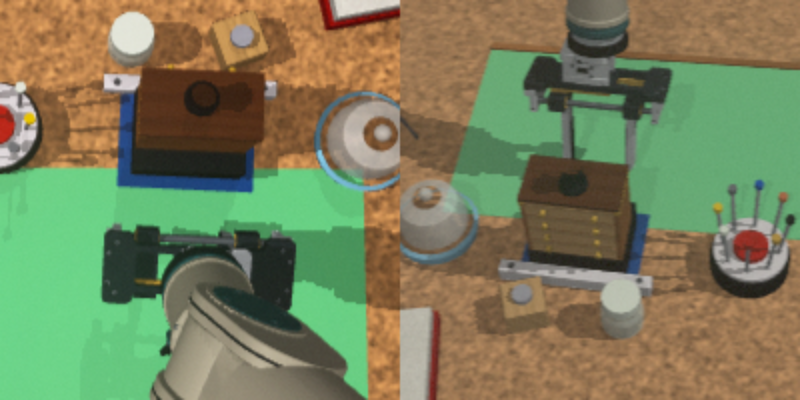

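The case (left view, about (200,120)) stands on the pad, flush to the bar and centred. The loupe is upright at (203,98), the other things are unmoved and the gripper is clear.

```bash
python3 -c "
from cell import ctrl
print(ctrl.finish_job())"
```

```text
the job is handed in; nothing more can be done
None
```

The job is handed in (no verdict was returned): by the last camera check the case stands on the blue pad, flush against the stop bar and centred to about 1 mm, with the eyeglass upright on top, nothing else visibly moved and the robot clear.

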